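# Clear the breakfast board

## Robot

A 6-joint arm with a two-finger parallel gripper is mounted at the origin on the work surface. World frame = base frame: x ahead of the robot, y to its left, z up, the work surface at z = 0. Lengths are in m, angles in rad, forces in N, time in s.
With the tool pointing down it reaches from about 0.35 to 0.975 m from the base axis. Payload 4.9 kg.
Tool frame: the origin (TCP) lies midway between the tips of the shut fingers; the grasp point (between the pads) lies 19 mm behind it; z points along the fingers, y is the line along which they close (so a half turn about z gives the same grasp; the last joint's range is limited). The gripper opens to 85 mm and grips with 20 to 120 N. Pads are 22 mm wide; open, the fingers measure 114 mm over their backs; the gripper's body (76 mm by 85 mm) begins 54 mm behind the grasp point. The pads swing forward as they close: fully open they stand 13 mm farther back than shut.
Start: joints at [1.027, 0.053, 1.613, -0, 1.476, -0.119], TCP at [0.258, 0.569, 0.231] pointing down, gripper open.
Joint ranges: [-3.01, 3.01], [-1.01, 2.22], [0.06, 2.58], [-1.02, 4.17], [0.09, 2.62], [-3.14, 3.14]. Speed limits (rad/s): [2.57, 2.57, 3.14, 3.14, 3.14, 3.14].

## Interface

Orientations are given as a rotation vector (axis times angle).
In Python, from station import telemetry, optics, ctrl gives the robot as it stands.
- The arm moves only by the shell command python3 -m pendant 'ROWS' [FORCE]. ROWS is JSON, one flat list of numbers, 7 for each row, row after row: the turn, a rotation vector about the tool's x, y, z as a fraction of full scale, then the shift along the tool's x, y, z as a fraction of full scale, then the opening, from 0 (shut) to 1 (fully open). In form: [ax, ay, az, tx, ty, tz, fingers, ax, ay, az, tx, ty, tz, fingers, ...]. A call has 1 to 12 rows; each row is the pose to reach, as a shift and turn from the pose commanded when the call began, along the tool's axes at that moment; what a row does not reach only later rows make up. Full scale, the value 1, is 300 mm for a shift and 30 degrees for a turn. A row lasts 1/8 s, in which the tool goes at most 62.5 mm and 10.7 degrees, less where a joint would pass 70% of its speed; a pose out of reach is approached as far as the arm can. A call with a number of a shift or a turn outside -1 to 1 is refused whole. A call with a gripper value outside its range is refused whole. The fingers move at their own pace and stop on an object; FORCE is the grip in N (left out, the last holds). Time passes only in rows, so rows that repeat a pose let the fingers close. It gives the time, the measured TCP pose, the force, the opening and the grip force at its end, in the units of the state.
- telemetry.get_obs(): the state, without advancing time (a new reading comes with each control period).
- optics.get_image(name): name is "scene" or "top"; returns a dict with "image" (384x512x3 uint8, red, green, blue), "depth" (384x512 float32, m along the optical axis (not along the pixel's ray), 0 where there is no reading), "fx", "fy", "cx", "cy" (pixels), "rvec" (rotation vector, rad) and "tvec" (3), from world to camera coordinates, as OpenCV has them. Camera axes: x right, y down, z forward; pixel columns grow to the right and rows downward; lengths in m; the calibration is good to about 2 mm. A picture is of the moment at which its call begins.
- ctrl.finish_job(): hands the job in; it is judged then, once.
The state is a dict: "t": time; "q": joint angles; "dq": joint speeds; "effort": joint torques, N m; "tool_pos": TCP position; "tool_rot": TCP orientation; "contact_force": force on the tool from outside, world axes, zero at the start; "wrist_torque": the same for the moment, N m; "opening": finger opening in m; "grip_force": force on a finger pad.
Only numpy, scipy, OpenCV 4.12 (cv2) and the standard library are available. Lean on these libraries where they do the work, as an engineer would, in place of code of your own. Each camera call takes 0.05 s, during which the arm holds its last target. There are 200 camera calls.

## Task

Put the fork, the teaspoon and the coffee capsule that lie on the chopping board away with their own kind: lay the fork and the teaspoon flat in the cutlery tray, each in the compartment that already holds one like it and with its head pointing the same way as that one, lowering them in rather than letting them fall from a height, and drop the capsule into the open canister, where another one is. Once the capsule is in, close the canister by setting its lid on gently, level and fully down. Leave the canister standing upright, and the egg cup where it is on the board.

Things in the scene. Friction and masses are not known exactly. Their poses are not given: they have to be found in the camera images.
- board: Bamboo chopping board on the worktop, fixed, 280 (x) x 330 (y) x 18 mm thick; origin at the middle of its underside (top face at z = 18 mm). Fork and teaspoon lie on it within 0.35 rad of its x, one about 115 mm left and one 115 mm right of its middle; capsule and egg cup stand between them, one in the near half and one in the far half, 95 mm or more apart. Which is where changes.
- tray: Open bamboo cutlery tray, fixed, 250 (its x) x 200 (y) x 45 mm high, walls and floor 6 mm; origin at the middle of its underside. A divider (6 mm thick, top at z = 39 mm) along x at y = 0 makes two compartments, 238 x 91 mm inside, centred at y = +48.5 and -48.5 mm. One holds a fork, the other a teaspoon, heads towards the tray's +x end; which is which changes.
- tray_fork: Dessert fork already in the tray, 160 mm long, like fork. It lies along the tray near the outer wall (about 72 mm from the divider's line) and shows which compartment is for forks. Same frame as fork. It must stay in its compartment.
- tray_teaspoon: Teaspoon already in the tray, 138 mm long, like teaspoon. It lies along the tray near the outer wall (about 72 mm from the divider's line) and shows which compartment is for teaspoons. Same frame as teaspoon. It must stay in its compartment.
- fork: Steel four-tined dessert fork lying on the board, loose, 45 g, 160 mm long, head 23 mm wide. Origin at mid-length (within 10 mm of the centre of mass), at the height of the surface it lies on; x points from handle to tines, z up. Near the origin the handle is 8 to 9 mm wide (y), 5 mm thick and arched, its middle 10 mm above the surface: grip it there across y. Ends at x = -80 and +80 mm.
- fork_head (a point): Tips of the fork's tines.
- fork_end (a point): End of the fork's handle.
- teaspoon: Steel teaspoon lying on the board, bowl up, loose, 35 g, 138 mm long, bowl 47 x 33 mm. Origin at mid-length (within 10 mm of the centre of mass), at the height of the surface it lies on; x points from handle to bowl, z up. Near the origin the handle is 8 to 9 mm wide (y), 5 mm thick and arched, its middle 10 mm above the surface: grip it there across y. Ends at x = -69 and +69 mm.
- teaspoon_head (a point): Tip of the teaspoon's bowl.
- teaspoon_end (a point): End of the teaspoon's handle.
- capsule: Coffee capsule standing rim down on the board, loose, about 16 g: a black tapered cup, 47 mm across just above the rim and 39 mm across at 33 mm height, 37 mm high in all, on a silver rim 53 mm across and 2.5 mm thick. Origin at the middle of the rim's underside, z up along its axis.
- capsule_mid (a point): Point on the capsule's axis, 18 mm above its rim's underside.
- stored_capsule: A capsule of the same kind that is already in the open canister, standing rim down on its floor. It stays in there; a second one has room on top of it under the lid. Same frame as capsule.
- canister: Open cream canister with a thin black band near its foot, standing loose on the worktop to the robot's left, 450 g, 110 mm across and 100 mm high, wall 3 to 4 mm (mouth 102 mm across), inner floor at z = 4 mm. Origin at the middle of its underside, z up. Two closed canisters like it stand fixed at the back of the worktop; they have nothing to do with the job.
- canister_rim (a point): Middle of the open canister's mouth, 100 mm above its underside.
- lid: The open canister's lid, loose, 110 g, cream with a black strap handle, lying handle up on the worktop to the left, nearer or farther than the canister. Origin at the middle of its underside. Plug 12 mm high (90 mm across, tapering to 97 at its top) goes into the mouth; flange 114 mm across rests on the rim; top face at z = 27 mm. Closed, its origin is 88 mm above the canister's. Any yaw will do.
- lid_grip (a point): Middle of the crown of the lid's strap handle, 49 mm above the lid's underside: the strap is an arch along the lid's x, 48 mm long and 14 mm wide (y), crown from z = 46 to 52 mm; the space under the crown is 19 mm high. Grip it across the 14 mm.
- egg_cup: White china egg cup standing on the board near the capsule, loose, 80 g, 51 mm across the top, 55 mm high. Origin at the middle of its underside. It stays where it is.
Things that resemble listed ones, but are neither listed nor needed, are in the scene too. Leave any blue look-alike of the teaspoon alone. Leave any orange look-alike of the tray_fork alone.

How it is judged:
By the outcome, as a careful person would: the job done as asked, in the order asked, and still so for the second after the job is handed in, with the robot touching nothing.
It also fails if it takes over 72 s, if anything falls off the work surface, if the arm or the gripper's body presses on something with over 40 N, if the wrist force passes 120 N, or if a joint passes its speed limit or range.

## Working session

There is one attempt and no reset: what is moved stays moved. The work goes in short steps, Python scripts to look and compute and a shell command to move; the robot and the scene stay as the last step left them, time stands still between calls to the robot, and variables do not carry over. Pictures are saved under pics/ and viewed, at most 10 in all, crops included, and the job is handed in when it is done.

```bash
ls; mkdir -p pics; python3 - <<'E'
from station import telemetry, optics
import cv2,numpy as np
o=telemetry.get_obs();print({k:np.round(v,3).tolist() for k,v in o.items()})
for n in ("scene","top"):
    d=optics.get_image(n);np.save(f"pics/{n}0.npy",d,allow_pickle=True)
    print(n,d["fx"],d["cx"],d["cy"],d["rvec"],d["tvec"],(-cv2.Rodrigues(np.array(d["rvec"]))[0].T@np.array(d["tvec"]).ravel()))
    cv2.imwrite(f"pics/{n}0.png",cv2.resize(d["image"][:,:,::-1],(800,600),interpolation=cv2.INTER_CUBIC))
E
```

```text
pics
{'t': 0.0, 'q': [1.027, 0.053, 1.614, -0.0, 1.476, -0.119], 'dq': [0.001, 0.0, -0.002, 0.001, 0.0, -0.0], 'effort': [-0.001, -39.367, -37.017, -0.0, 0.007, 0.0], 'tool_pos': [0.257, 0.569, 0.23], 'tool_rot': [-0.662, -3.07, 0.003], 'contact_force': [0.586, -0.113, 0.29], 'wrist_torque': [0.013, 0.003, 0.022], 'grip_force': 0.0, 'opening': 0.086}
scene 445.06699619085765 249.65326608629437 193.1684541541009 [ 2.33860129  0.62641736 -0.26516253] [-0.34321665 -0.18090813  1.78566527] [ 0.988684   -0.96754694  1.19393583]
top 454.16228833873345 252.7910531297937 183.09848600128205 [ 2.20149936 -2.17587547  0.09086803] [-0.13250136  0.45949318  1.34232351] [ 0.36138584 -0.11449139  1.37361384]
```

View pics/top0.png

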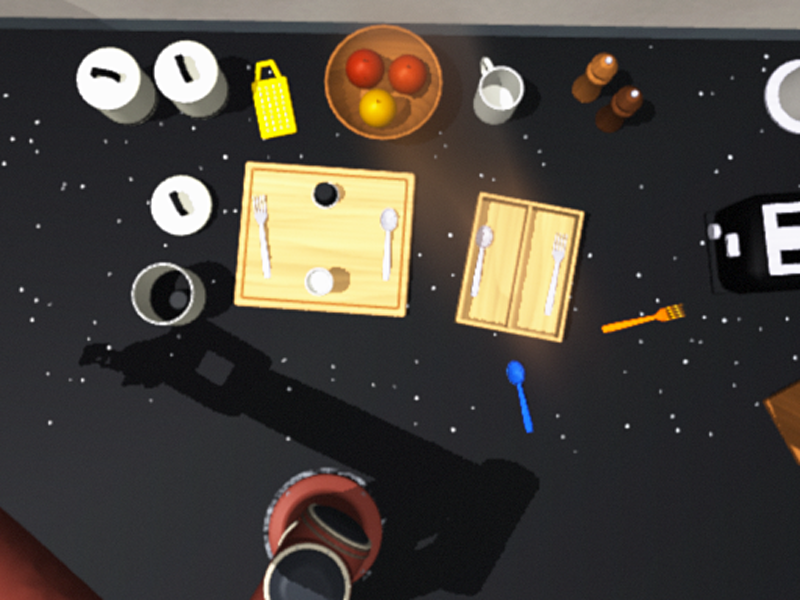

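View pics/scene0.png

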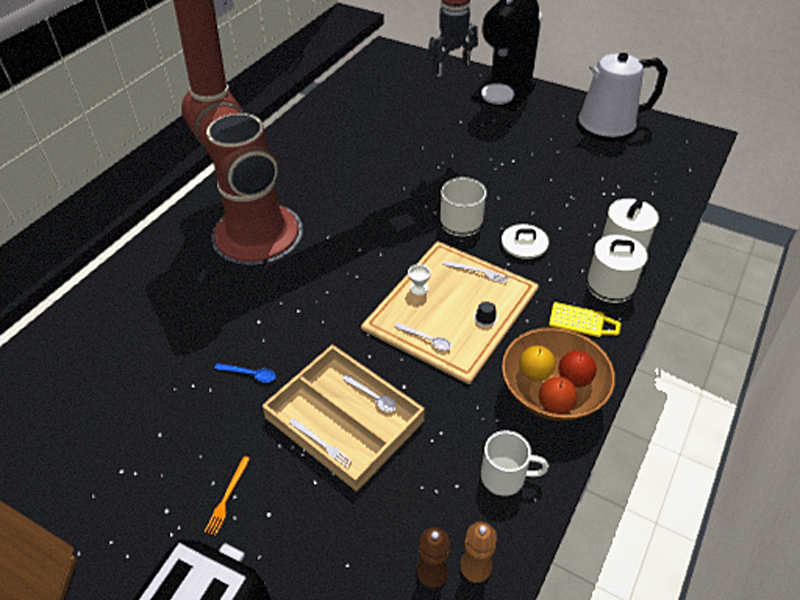

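The top view (800x600 scale) shows board with fork at (262,235), teaspoon at (389,243), capsule at (326,193), egg cup at (320,281). The tray's left compartment holds a teaspoon at (482,262) and its right one a fork at (556,273). The lid is at (181,205) and the open canister at (168,295). The blue spoon (518,395) and orange fork (645,318) are decoys, and the two closed canisters stand at the back.

```bash
cat > h.py <<'E'
import numpy as np, cv2
class View:
    def __init__(s,d):
        s.d=d; s.K=np.array([[d["fx"],0,d["cx"]],[0,d["fy"],d["cy"]],[0,0,1]])
        s.R=cv2.Rodrigues(np.array(d["rvec"],float))[0]; s.t=np.array(d["tvec"],float).ravel()
        s.C=-s.R.T@s.t; s.P=s.K@np.c_[s.R,s.t]; s.hsv=cv2.cvtColor(d["image"],cv2.COLOR_RGB2HSV).astype(int)
    def plane(s,uv,z):
        uv=np.atleast_2d(uv); r=np.c_[uv,np.ones(len(uv))]@np.linalg.inv(s.K).T@s.R
        return s.C+r*((z-s.C[2])/r[:,2])[:,None]
    def proj(s,X):
        p=s.P@np.r_[X,1]; return p[:2]/p[2]
    def blob(s,roi,f):   # roi x0,y0,x1,y1 in 800x600 scale; biggest blob's pixels
        x0,y0,x1,y1=[int(round(a/1.5625)) for a in roi]
        m=np.zeros(s.hsv.shape[:2],np.uint8); h=s.hsv[y0:y1,x0:x1]
        m[y0:y1,x0:x1]=f(h[...,0],h[...,1],h[...,2])
        n,l,st,c=cv2.connectedComponentsWithStats(m)
        k=1+np.argmax(st[1:,4]); return np.argwhere(l==k)[:,::-1].astype(float),(l==k).astype(np.uint8)
def tri(a,b,ua,ub):
    X=cv2.triangulatePoints(a.P,b.P,np.array(ua,float).reshape(2,1),np.array(ub,float).reshape(2,1)).ravel();X=X[:3]/X[3]
    return X,np.linalg.norm(a.proj(X)-ua)+np.linalg.norm(b.proj(X)-ub)
def ends(p):
    c=p.mean(0); w,v=np.linalg.eigh(np.cov((p-c).T)); a=v[:,1]; s=(p-c)@a
    return [p[s<s.min()+2].mean(0),p[s>s.max()-2].mean(0)],c
grey=lambda h,s,v:(s<70)&(v>90)
dark=lambda h,s,v:(v<70)
def load(n): return View(np.load(n,allow_pickle=True).item())
E
cat > m0.py <<'E'
from h import *
np.set_printoptions(precision=4,suppress=True)
T,S=load("pics/top0.npy"),load("pics/scene0.npy")
R={"fork":((248,185,278,285),(435,250,515,290)),"spoon":((375,200,402,285),(388,318,456,358)),
 "tspoon":((468,220,498,302),(335,368,402,420)),"tfork":((540,228,572,320),(285,412,355,472))}
for k,(a,b) in R.items():
    pa,_=T.blob(a,grey);pb,_=S.blob(b,grey);ea,ca=ends(pa);eb,cb=ends(pb)
    ea.sort(key=lambda p:p[1])          # top: head up
    eb.sort(key=lambda p:-p[0])         # scene: head right
    for n,u,w in zip(("head","end"),ea,eb):
        X,e=tri(T,S,u,w);print(k,n,"px",u*1.5625,w*1.5625,"X",X,"err",round(e,2))
    z=.022 if k in("fork","spoon") else .012
    h,e=T.plane(ea,z); print("   plane mid",(h+e)/2,"len",np.linalg.norm(h-e),"yaw",np.arctan2(*(h-e)[1::-1]),len(pa),len(pb))
# capsule
pa,m=T.blob((305,175,342,212),dark);pb,_=S.blob((470,295,500,320),dark)
print("capsule T",pa.mean(0)*1.5625,len(pa),"plane z55",T.plane(pa.mean(0),.055))
# lid strap
for n,roi,V in(("T",(155,180,208,232),T),("S",(510,226,542,250),S)):
    p,m=V.blob(roi,dark);print("strap",n,p.mean(0)*1.5625,len(p),[x*1.5625 for x in ends(p)[0]])
    if V is T: e=T.plane(ends(p)[0],.049);print(e,"len",np.linalg.norm(e[0]-e[1]),"yaw",np.arctan2(*(e[1]-e[0])[1::-1]));ut=p.mean(0)
    else: print("tri strap",tri(T,S,ut,p.mean(0)))
p,m=T.blob((145,170,218,240),lambda h,s,v:v>150)
c=max(cv2.findContours(m,0,1)[0],key=len);el=cv2.fitEllipse(c);print("lid ell",np.array(el[0])*1.5625,el[1],T.plane(el[0],.025))
p,m=T.blob((125,255,212,330),lambda h,s,v:v>100)
c=max(cv2.findContours(m,0,1)[0],key=len);el=cv2.fitEllipse(cv2.convexHull(c));print("can ell",np.array(el[0])*1.5625,np.array(el[1])*1.5625,T.plane(el[0],.1),len(p))
d=T.d["depth"]; 
def dep(u,v):
    u,v=int(u/1.5625),int(v/1.5625); r=np.array([(u-T.K[0,2])/T.K[0,0],(v-T.K[1,2])/T.K[1,1],1])*d[v,u]; return T.R.T@(r-T.t)
for n,u in dict(board=(330,240),tray=(505,260),divider=(522,270),captop=(324,190),can_in=(150,300),lidtop=(165,195),egg=(320,278),wall=(570,280),forkmid=(264,240),spoonmid=(388,250)).items(): print(n,dep(*u))
big=lambda V,x0,y0,x1,y1:cv2.resize(V.d["image"][int(y0/1.5625):int(y1/1.5625),int(x0/1.5625):int(x1/1.5625),::-1],None,fx=2.4,fy=2.4,interpolation=2)
cv2.imwrite("pics/crop.png",np.vstack([big(T,110,150,600,350)])[:600,:800])
E
python3 m0.py
```

```text
fork head px [259.375  196.0227] [505.6641 278.3203] X [0.6312 0.1356 0.0244] err 0.29
fork end px [267.1875 276.5625] [444.8661 262.2768] X [0.4784 0.1192 0.0167] err 1.44
   plane mid [0.5536 0.1264 0.022 ] len 0.1564503894356486 yaw 0.1205362557917651 300 155
spoon head px [388.4375 208.2813] [448.75   345.7812] X [ 0.6095 -0.1127  0.0294] err 0.12
spoon end px [384.8958 278.6458] [396.4844 324.4141] X [ 0.4761 -0.107   0.0165] err 0.69
   plane mid [ 0.5427 -0.1102  0.022 ] len 0.13610374691800287 yaw -0.037737412991733235 285 173
tspoon head px [485.2273 226.5625] [392.1875 408.2812] X [ 0.579  -0.3005  0.0139] err 0.07
tspoon end px [472.9688 293.9062] [344.0972 376.7361] X [ 0.4486 -0.2781  0.0059] err 0.06
   plane mid [ 0.5137 -0.2891  0.012 ] len 0.13314202853040122 yaw -0.17635476511653814 253 201
tfork head px [561.3839 234.5982] [347.7679 463.1696] X [ 0.5663 -0.4482  0.0113] err 0.69
tfork end px [546.733  312.7841] [291.1458 419.7917] X [ 0.414  -0.4205  0.0065] err 0.26
   plane mid [ 0.4894 -0.4341  0.012 ] len 0.1547065669359489 yaw -0.18940358646582098 280 217
caps
[... 193 characters left out ...]
7 0.049 ]] len 0.040119743041303925 yaw -2.637884894795885
strap S [525.1838 232.1232] 34 [array([533.2812, 232.6562]), array([516.7411, 235.0446])]
tri strap (array([0.6129, 0.2876, 0.0411]), np.float64(0.639251383880521))
lid ell [180.4744 204.5753] (37.4505615234375, 37.83214569091797) [[0.6121 0.2857 0.025 ]]
can ell [165.9985 294.3813] [63.1944 74.2526] [[0.4351 0.2839 0.1   ]] 723
board [ 0.5499 -0.0007  0.0199]
tray [ 0.5164 -0.3395  0.0065]
divider [ 0.4981 -0.3721  0.0106]
captop [0.6394 0.0098 0.0557]
can_in [0.4287 0.3394 0.0186]
lidtop [0.632  0.3168 0.0282]
egg [0.474  0.0151 0.0589]
wall [ 0.4751 -0.4541  0.0446]
forkmid [0.5469 0.1264 0.0293]
spoonmid [ 0.529  -0.1119  0.0293]
```

View pics/crop.png

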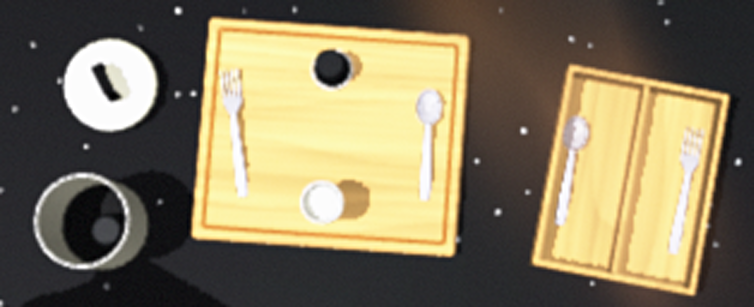

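Candidates: silver spoons at (388,243) on the board and (480,260) in the tray, and a blue one at (518,395). The board one is the teaspoon, the tray one shows its compartment, and the blue one is a decoy. Silver forks are at (262,236) on the board and (554,274) in the tray; the orange one at (645,318) is a decoy. The crop confirms this, and all heads point away from the robot. The open canister is at crop (82,221) and its lid at crop (110,84). The capsule is black at crop (331,68) and the egg cup white at crop (323,202).

Next I'll refine the tray pose and the canister rim, and add a helper that gives distances to go.

```bash
cat > go.py <<'E'
# usage: go.py x y z closing_angle_deg : shift and turn in the tool's axes, as fractions of full scale
import sys, numpy as np
from scipy.spatial.transform import Rotation as Ro
from station import telemetry
o=telemetry.get_obs(); x=np.array(list(map(float,sys.argv[1:4]))); a=np.radians(float(sys.argv[4]))
R=Ro.from_rotvec(o["tool_rot"]); cur=R.as_matrix()[:,1]
a=min((a+k*np.pi for k in(-2,-1,0,1,2)),key=lambda b:abs(b-np.arctan2(cur[1],cur[0])))
y=np.array([np.cos(a),np.sin(a),0]); G=Ro.from_matrix(np.c_[np.cross(y,[0,0,-1]),y,[0,0,-1]])
print("t",round(o["t"],2),"pos",np.round(o["tool_pos"],4),"f",np.round(o["contact_force"],1),"open",round(o["opening"],4),"q6",round(o["q"][5],2))
print("turn",np.round(np.degrees((R.inv()*G).as_rotvec())/30,3),"shift",np.round(R.inv().apply(x-o["tool_pos"])/.3,3))
E
cat > m1.py <<'E'
from h import *
np.set_printoptions(precision=4,suppress=True)
T,S=load("pics/top0.npy"),load("pics/scene0.npy")
wood=lambda h,s,v:(h>8)&(h<32)&(s>60)&(v>60)
p,m=T.blob((448,180,596,350),wood)
c=cv2.convexHull(p.astype(np.float32)); q=cv2.approxPolyDP(c,8,True).reshape(-1,2);print("tray corners px",q*1.5625)
w=T.plane(q,.045)[:,:2];print(w);r=cv2.minAreaRect(T.plane(c.reshape(-1,2),.045)[:,:2].astype(np.float32));print("tray rect",r)
# canister rim: bright ring
for V,roi,n in((T,(128,258,196,330),"T"),(S,(436,174,492,212),"S")):
    for th in(120,140,160,180):
        p,m=V.blob(roi,lambda h,s,v:v>th); hl=cv2.convexHull(p.astype(np.float32)); el=cv2.fitEllipse(hl)
        print(n,th,len(p),np.array(el[0])*1.5625,np.array(el[1])*1.5625,V.plane(el[0],.1))
p,m=S.blob((470,295,500,322),lambda h,s,v:v<70); print("cap S",p.mean(0)*1.5625,len(p),p.min(0)*1.5625,p.max(0)*1.5625)
x0,y0=int(425/1.5625),int(165/1.5625)
a=S.d["image"][y0:y0+55,x0:x0+75]; b=T.d["image"][160:215,78:153]; c=S.d["image"][180:235,290:365]; e=T.d["image"][110:165,90:165]
cv2.imwrite("pics/crop2.png",cv2.resize(np.vstack([np.hstack([a,b]),np.hstack([c,e])])[:,:,::-1],None,fx=5,fy=5,interpolation=0))
E
python3 m1.py; python3 go.py 0.5536 0.1264 0.12 96.9
```

```text
tray corners px [[584.375  212.5   ]
 [560.9375 342.1875]
 [453.125  320.3125]
 [448.4375 179.6875]
 [523.4375 179.6875]]
[[ 0.6033 -0.4845]
 [ 0.3575 -0.4385]
 [ 0.3961 -0.2364]
 [ 0.6629 -0.2261]
 [ 0.6648 -0.3688]]
tray rect ((0.5049293041229248, -0.3560607433319092), (0.31965577602386475, 0.2580752968788147), 0.333534300327301)
T 120 355 [163.2037 294.0147] [62.512  66.0033] [[0.4357 0.2889 0.1   ]]
T 140 258 [162.2451 293.2882] [61.9331 63.0196] [[0.437  0.2907 0.1   ]]
T 160 224 [162.174  293.2185] [61.3973 62.6661] [[0.4371 0.2908 0.1   ]]
T 180 89 [162.1746 297.942 ] [51.3334 59.1284] [[0.4286 0.2905 0.1   ]]
S 120 554 [461.437  198.5389] [44.0078 48.4904] [[0.4492 0.2616 0.1   ]]
S 140 129 [462.406  193.4565] [35.701 43.534] [[0.4426 0.2803 0.1   ]]
S 160 67 [463.4926 192.3159] [27.6131 43.2309] [[0.443  0.2856 0.1   ]]
S 180 25 [472.2614 193.9757] [20.5389 26.6901] [[0.4647 0.2903 0.1   ]]
cap S [485.1114 314.8707] 87 [476.5625 304.6875] [493.75   320.3125]
t 0.1 pos [0.2573 0.569  0.2302] f [-0.1 -0.2  0.1] open 0.085 q6 -0.12
turn [-3.000e-03 -1.000e-03 -1.041e+00] shift [-1.508 -0.936  0.369]
```

View pics/crop2.png

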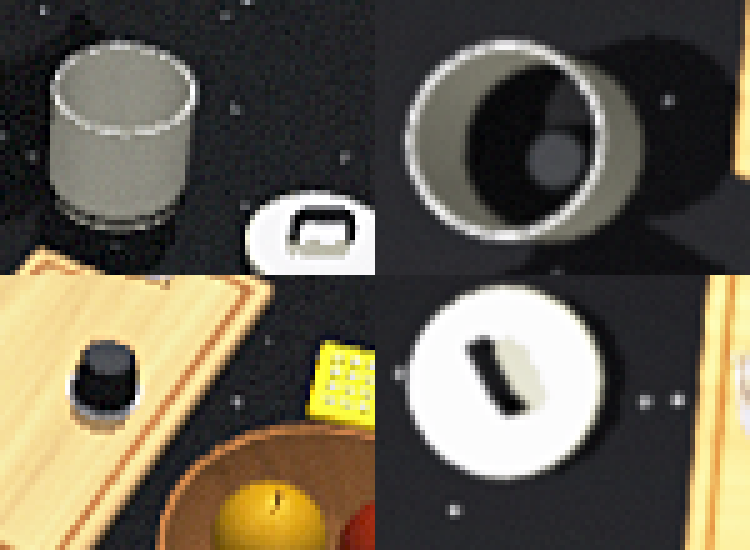

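Sizes agree: the tray edge is 250 mm at yaw -0.185, the tray fork lies 71 mm from the divider line, and the capsule top is 37 mm above the board. Fork first.

```bash
python3 -m pendant '[0,0,-0.5,-0.75,-0.47,0,0.4, 0,0,-0.5,-0.75,-0.47,0,0.4, 0,0,-0.5,-0.75,-0.47,0,0.4, 0,0,-0.5,-0.75,-0.47,0,0.4, 0,0,-0.5,-0.75,-0.47,0,0.4, 0,0,-0.5,-0.75,-0.47,0,0.4]' 40; python3 go.py 0.554 0.127 0.1 96.6
python3 - <<'E'
from h import *
T,S=load("pics/top0.npy"),load("pics/scene0.npy")
print("rim",tri(T,S,np.array([162.2,293.2])/1.5625,np.array([463.4,191.6])/1.5625))
print("strap S ends",S.plane([[332,147.4],[342,147.4]],.051),"T",T.plane([[111,124],[117.4,137]],.051))
print("capsule top tri",tri(T,S,np.array([324.86,193.0])/1.5625,[290+107/5,180+(345-275)/5+.3]))
E
```

```text
t: 0.85
tool_pos: [0.4047, 0.3477, 0.231]
tool_rot: [-0.259, -3.13, -0.0]
contact_force: [0.5, 0.1, 0.3]
opening: 0.0342
grip_force: 0.0
t 0.85 pos [0.4047 0.3477 0.231 ] f [0.5 0.1 0.3] open 0.0342 q6 -0.84
turn [ 0.    -0.001 -0.535] shift [-0.612 -0.644  0.436]
rim (array([0.43828498, 0.29290256, 0.09503667]), np.float64(0.6374764355784865))
strap S ends [[0.60070925 0.27616213 0.051     ]
 [0.63377591 0.29469698 0.051     ]] T [[0.62765822 0.29187415 0.051     ]
 [0.58932204 0.27184643 0.051     ]]
capsule top tri (array([0.63447319, 0.0087547 , 0.0592947 ]), np.float64(2.492996236241613))
```

```bash
python3 -m pendant '[0,0,-0.535,-0.612,-0.644,0.436,0.35, 0,0,-0.535,-0.612,-0.644,0.436,0.35, 0,0,-0.535,-0.612,-0.644,0.436,0.35, 0,0,-0.535,-0.612,-0.644,0.436,0.35, 0,0,-0.535,-0.612,-0.644,0.436,0.35, 0,0,-0.535,-0.612,-0.644,0.436,0.35, 0,0,-0.535,-0.612,-0.644,0.436,0.35, 0,0,-0.535,-0.612,-0.644,0.436,0.35]' 40; python3 go.py 0.554 0.127 0.021 96.6
python3 - <<'E'
from station import optics; import cv2,numpy as np
c=[]
for n in("top","scene"):
    d=optics.get_image(n);np.save(f"pics/{n}1.npy",d,allow_pickle=True)
    i=d["image"]; c.append(i[110:210,140:270] if n=="top" else i[110:210,250:380])
cv2.imwrite("pics/near1.png",cv2.resize(np.hstack(c)[:,:,::-1],None,fx=3,fy=3,interpolation=2))
E
```

```text
t: 1.85
tool_pos: [0.5543, 0.1296, 0.1014]
tool_rot: [-0.188, 3.135, 0.001]
contact_force: [0.1, -0.2, 0.1]
opening: 0.0297
grip_force: 0.0
t 1.85 pos [0.5543 0.1296 0.1014] f [ 0.1 -0.2  0.1] open 0.0297 q6 -1.59
turn [0.001 0.003 0.008] shift [ 0.002 -0.009  0.268]
```

View pics/near1.png

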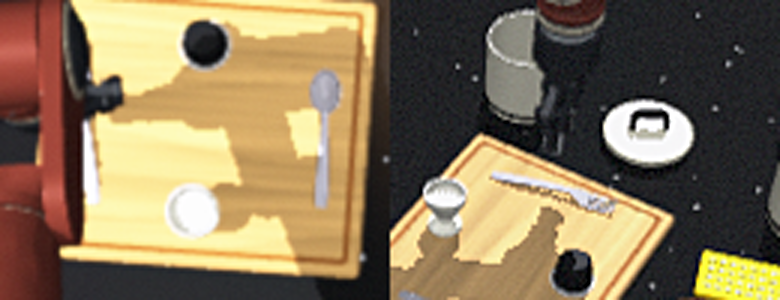

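The gripper stands over the fork at scene crop (553,145) with the fork undisturbed at (550,193). Now descend and grip.

```bash
python3 -m pendant '[0,0,0,0.002,-0.009,0.13,0.35, 0,0,0,0.002,-0.009,0.22,0.35, 0,0,0,0.002,-0.009,0.268,0.35, 0,0,0,0.002,-0.009,0.268,0.35, 0,0,0,0.002,-0.009,0.268,0.35, 0,0,0,0.002,-0.009,0.268,0, 0,0,0,0.002,-0.009,0.268,0, 0,0,0,0.002,-0.009,0.268,0, 0,0,0,0.002,-0.009,0.268,0, 0,0,0,0.002,-0.009,0.268,0, 0,0,0,0.002,-0.009,0.268,0]' 40; python3 go.py 0.554 0.127 0.1 96.6
```

```text
t: 3.32
tool_pos: [0.5549, 0.1252, 0.0214]
tool_rot: [-0.184, 3.134, 0.0]
contact_force: [-2.1, 0.5, 5.8]
opening: 0.007
grip_force: 39.6
t 3.33 pos [0.5549 0.1252 0.0214] f [-2.1  0.5  5.8] open 0.007 q6 -1.6
turn [0.    0.003 0.004] shift [ 0.002  0.006 -0.262]
```

```bash
python3 -m pendant '[0,0,0,0,0,-0.03,0, 0,0,0,0,0,-0.12,0, 0,0,0,0,0,-0.25,0, 0,0,0,0,0,-0.4,0, 0,0,0,0,0,-0.5,0, 0,0,0,0,0,-0.5,0]' 40; python3 go.py 0.4929 -0.3947 0.17 79.4
```

```text
t: 4.08
tool_pos: [0.5558, 0.1252, 0.1736]
tool_rot: [-0.183, 3.13, 0.0]
contact_force: [-0.2, 0.8, -1.7]
opening: 0.0064
grip_force: 39.2
t 4.08 pos [0.5558 0.1252 0.1736] f [-0.2  0.8 -1.7] open 0.0064 q6 -1.6
turn [0.001 0.012 0.577] shift [ 0.411 -1.697  0.01 ]
```

```bash
python3 -m pendant '[0,0,0.05,0.03,-0.12,0,0, 0,0,0.1,0.07,-0.27,0,0, 0,0,0.15,0.11,-0.43,0,0, 0,0,0.2,0.15,-0.6,0,0, 0,0,0.25,0.19,-0.77,0,0, 0,0,0.28,0.21,-0.88,0,0, 0,0,0.3,0.22,-0.9,0,0, 0,0,0.3,0.22,-0.9,0,0]' 40; python3 go.py 0.4929 -0.3947 0.15 79.4
```

```text
t: 5.08
tool_pos: [0.5192, -0.1503, 0.1686]
tool_rot: [-0.064, -3.139, -0.002]
contact_force: [0.0, -0.1, -1.2]
opening: 0.0067
grip_force: 39.2
t 5.08 pos [ 0.5192 -0.1503  0.1686] f [ 0.  -0.1 -1.2] open 0.0067 q6 -1.95
turn [ 0.002 -0.005  0.276] shift [ 0.054 -0.818  0.061]
```

```bash
python3 -m pendant '[0,0,0.05,0.01,-0.12,0,0, 0,0,0.1,0.02,-0.27,0,0, 0,0,0.15,0.03,-0.43,0.02,0, 0,0,0.2,0.04,-0.6,0.03,0, 0,0,0.25,0.05,-0.73,0.05,0, 0,0,0.276,0.054,-0.8,0.061,0, 0,0,0.276,0.054,-0.818,0.061,0, 0,0,0.276,0.054,-0.818,0.061,0,  0,0,0.276,0.054,-0.818,0.061,0]' 40; python3 go.py 0.4929 -0.3947 0.0105 79.4
cat > snap.py <<'E'
import sys,cv2,numpy as np
from station import optics
k=sys.argv[1]; x0,y0,x1,y1,a0,b0,a1,b1=map(int,sys.argv[2:10]); c=[]
for n,r in(("top",(x0,y0,x1,y1)),("scene",(a0,b0,a1,b1))):
    d=optics.get_image(n);np.save(f"pics/{n}{k}.npy",d,allow_pickle=True)
    c.append(cv2.resize(d["image"][r[1]:r[3],r[0]:r[2],::-1],(400,400),interpolation=2))
cv2.imwrite(f"pics/near{k}.png",np.hstack(c))
E
python3 snap.py 2 270 100 400 230 160 190 290 320
```

```text
t: 6.2
tool_pos: [0.4945, -0.3941, 0.1521]
tool_rot: [0.287, 3.128, 0.0]
contact_force: [0.8, -0.4, -0.4]
opening: 0.0069
grip_force: 39.3
t 6.2 pos [ 0.4945 -0.3941  0.1521] f [ 0.8 -0.4 -0.4] open 0.0069 q6 -2.18
turn [0.    0.001 0.004] shift [ 0.005 -0.003  0.472]
```

View pics/near2.png

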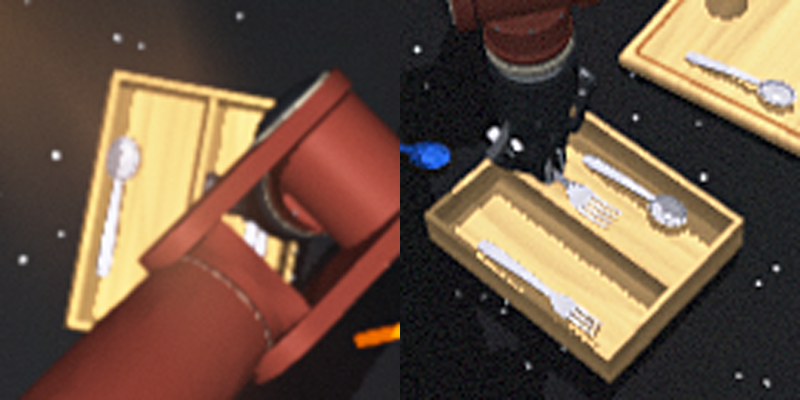

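The fork is held, its head forward at scene crop (595,200) and still about 150 mm up. Now lower and release with a small opening.

```bash
python3 -m pendant '[0,0,0,0.002,0,0.15,0, 0,0,0,0.004,-0.003,0.3,0, 0,0,0,0.005,-0.003,0.4,0, 0,0,0,0.005,-0.003,0.45,0, 0,0,0,0.005,-0.003,0.474,0, 0,0,0,0.005,-0.003,0.474,0, 0,0,0,0.005,-0.003,0.474,0, 0,0,0,0.005,-0.003,0.474,0.1, 0,0,0,0.005,-0.003,0.474,0.2, 0,0,0,0.005,-0.003,0.474,0.22]' 40; python3 go.py 0.5427 -0.1105 0.12 87.7
```

```text
t: 7.55
tool_pos: [0.4924, -0.3961, 0.0098]
tool_rot: [0.289, 3.128, -0.0]
contact_force: [0.6, -0.3, 0.0]
opening: 0.0189
grip_force: 0.0
t 7.55 pos [ 0.4924 -0.3961  0.0098] f [ 0.6 -0.3  0. ] open 0.0189 q6 -2.18
turn [-0.     0.001 -0.276] shift [ 0.01   0.966 -0.367]
```

```bash
python3 -m pendant '[0,0,0,0,0,-0.05,0.22, 0,0,0,0,0,-0.2,0.22, 0,0,0,0,0,-0.367,0.22, 0,0,-0.1,0,0.2,-0.367,0.3, 0,0,-0.2,0.01,0.4,-0.367,0.35, 0,0,-0.276,0.01,0.6,-0.367,0.35, 0,0,-0.276,0.01,0.8,-0.367,0.35, 0,0,-0.276,0.01,0.966,-0.367,0.35, 0,0,-0.276,0.01,0.966,-0.367,0.35, 0,0,-0.276,0.01,0.966,-0.367,0.35, 0,0,-0.276,0.01,0.966,-0.367,0.35]' 40; python3 go.py 0.5427 -0.1105 0.021 87.7
```

```text
t: 8.93
tool_pos: [0.5426, -0.1118, 0.1201]
tool_rot: [0.065, 3.14, -0.001]
contact_force: [-0.5, -0.3, -1.0]
opening: 0.0304
grip_force: 0.0
t 8.93 pos [ 0.5426 -0.1118  0.1201] f [-0.5 -0.3 -1. ] open 0.0304 q6 -1.87
turn [-0.001  0.001 -0.003] shift [0.    0.005 0.33 ]
```

```bash
python3 -m pendant '[0,0,0,0,0.005,0.15,0.35, 0,0,0,0,0.005,0.27,0.35, 0,0,0,0,0.005,0.33,0.35, 0,0,0,0,0.005,0.33,0.35, 0,0,0,0,0.005,0.33,0.35, 0,0,0,0,0.005,0.33,0, 0,0,0,0,0.005,0.33,0, 0,0,0,0,0.005,0.33,0, 0,0,0,0,0.005,0.33,0, 0,0,0,0,0.005,0.33,0, 0,0,0,0,0.005,0.33,0]' 40; python3 snap.py 3 270 100 400 230 160 190 290 320; python3 go.py 0.5049 -0.3308 0.15 79.4
python3 - <<'E'
from h import *
T=load("pics/top3.npy")
pa,_=T.blob((505,225,545,322),grey);ea,c=ends(pa);ea.sort(key=lambda p:p[1]);h,e=T.plane(ea,.012);print("fork in tray",(h+e)/2,np.linalg.norm(h-e),np.arctan2(*(h-e)[1::-1]))
E
```

```text
t: 10.3
tool_pos: [0.5434, -0.1094, 0.0218]
tool_rot: [0.063, 3.14, -0.001]
contact_force: [-0.6, -0.7, 6.5]
opening: 0.0066
grip_force: 39.7
t 10.4 pos [ 0.5433 -0.1093  0.0218] f [-1.4  0.1  5.8] open 0.0066 q6 -1.86
turn [-0.001  0.003  0.277] shift [ 0.098 -0.743 -0.427]
fork in tray [ 0.49088485 -0.39392561  0.012     ] 0.152573891019862 -0.16113570701472785
```

View pics/near3.png

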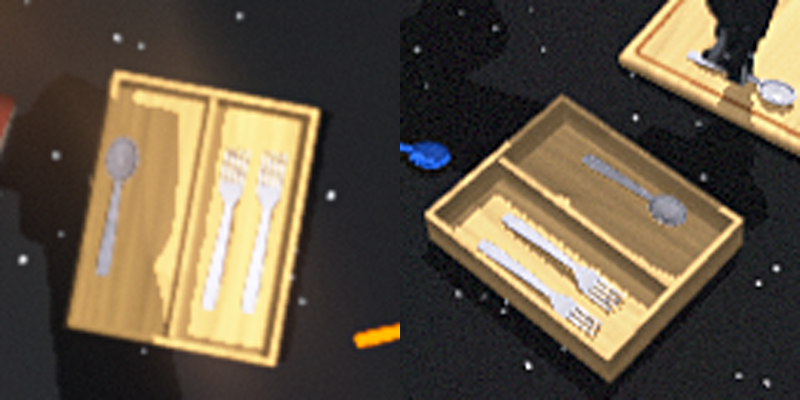

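The fork lies flat beside its twin (top crop (225,230)), head the same way, and the gripper has the spoon. Lift it and carry it over.

```bash
python3 -m pendant '[0,0,0,0,0,-0.03,0, 0,0,0,0,0,-0.12,0, 0,0,0,0,0,-0.27,0, 0,0,0,0,0,-0.4,0, 0,0,0.05,0.01,-0.1,-0.427,0, 0,0,0.1,0.03,-0.23,-0.427,0, 0,0,0.15,0.05,-0.38,-0.427,0, 0,0,0.2,0.07,-0.53,-0.427,0, 0,0,0.25,0.09,-0.66,-0.427,0, 0,0,0.277,0.098,-0.743,-0.427,0, 0,0,0.277,0.098,-0.743,-0.427,0, 0,0,0.277,0.098,-0.743,-0.427,0]' 40; python3 go.py 0.5049 -0.3308 0.0105 79.4
```

```text
t: 11.9
tool_pos: [0.5045, -0.3296, 0.1485]
tool_rot: [-0.289, -3.128, -0.002]
contact_force: [-0.3, -0.4, 0.6]
opening: 0.0066
grip_force: 39.1
t 11.9 pos [ 0.5045 -0.3296  0.1485] f [-0.3 -0.4  0.6] open 0.0066 q6 -2.09
turn [ 0.002 -0.001  0.002] shift [-0.002 -0.004  0.46 ]
```

```bash
python3 -m pendant '[0,0,0,0,0,0.13,0, 0,0,0,-0.002,-0.004,0.28,0, 0,0,0,-0.002,-0.004,0.39,0, 0,0,0,-0.002,-0.004,0.44,0, 0,0,0,-0.002,-0.004,0.46,0, 0,0,0,-0.002,-0.004,0.46,0, 0,0,0,-0.002,-0.004,0.46,0, 0,0,0,-0.002,-0.004,0.46,0.1, 0,0,0,-0.002,-0.004,0.46,0.2, 0,0,0,-0.002,-0.004,0.46,0.22]' 40; python3 go.py 0.632 0.0075 0.14 90
```

```text
t: 13.15
tool_pos: [0.5048, -0.332, 0.011]
tool_rot: [0.29, 3.128, -0.0]
contact_force: [-0.1, 0.1, -0.5]
opening: 0.0185
grip_force: 0.0
t 13.15 pos [ 0.5048 -0.332   0.011 ] f [-0.1  0.1 -0.5] open 0.0185 q6 -2.09
turn [-0.     0.001 -0.353] shift [-0.209  1.19  -0.43 ]
```

```bash
python3 -m pendant '[0,0,0,0,0,-0.05,0.22, 0,0,0,0,0,-0.2,0.22, 0,0,0,0,0,-0.43,0.22, 0,0,-0.1,-0.05,0.2,-0.5,0.3, 0,0,-0.2,-0.1,0.4,-0.5,0.6, 0,0,-0.3,-0.15,0.6,-0.5,0.85, 0,0,-0.353,-0.2,0.8,-0.5,0.85, 0,0,-0.353,-0.209,0.95,-0.5,0.85, 0,0,-0.353,-0.209,0.95,-0.5,0.85, 0,0,-0.353,-0.209,0.95,-0.5,0.85, 0,0,-0.353,-0.209,0.95,-0.5,0.85]' 40; python3 go.py 0.632 0.0075 0.12 90; python3 snap.py 4 150 90 400 230 160 140 340 320
python3 - <<'E'
from h import *
np.set_printoptions(precision=4,suppress=True)
T=load("pics/top4.npy")
pa,_=T.blob((488,215,520,310),grey);ea,c=ends(pa);ea.sort(key=lambda p:p[1]);h,e=T.plane(ea,.012);print("spoon in tray",(h+e)/2,np.linalg.norm(h-e),np.arctan2(*(h-e)[1::-1]))
E
```

```text
t: 14.52
tool_pos: [0.6186, -0.0646, 0.1612]
tool_rot: [0.003, 3.141, -0.001]
contact_force: [0.5, 0.2, -1.0]
opening: 0.0728
grip_force: 0.0
t 14.53 pos [ 0.6186 -0.0646  0.1612] f [ 0.5  0.2 -1. ] open 0.0728 q6 -1.79
turn [-0.001  0.001 -0.004] shift [-0.044  0.24   0.137]
spoon in tray [ 0.5048 -0.3322  0.012 ] 0.13311687767824795 -0.2028410935540603
```

View pics/near4.png

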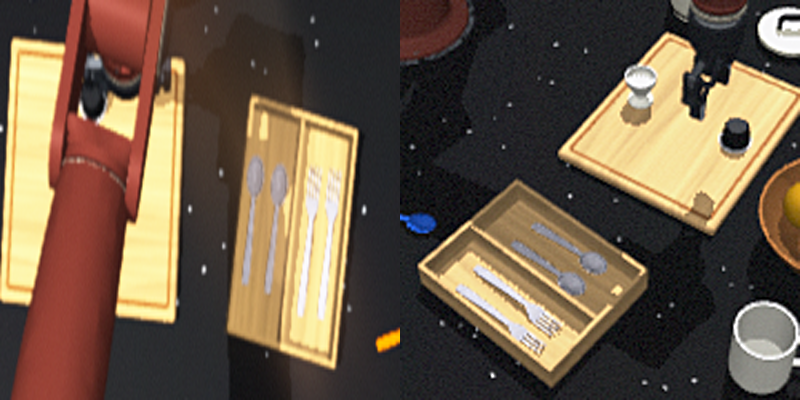

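Both spoons lie flat and parallel in the left compartment (top crop (255,215) and (275,220)). Now the capsule.

```bash
python3 -m pendant '[0,0,0,-0.044,0.12,0.06,0.85, 0,0,0,-0.044,0.24,0.137,0.85, 0,0,0,-0.044,0.24,0.137,0.85, 0,0,0,-0.044,0.24,0.137,0.85, 0,0,0,-0.044,0.24,0.137,0.85]' 40; python3 go.py 0.632 0.0075 0.019 90
```

```text
t: 15.25
tool_pos: [0.6327, 0.0074, 0.121]
tool_rot: [0.003, 3.14, -0.001]
contact_force: [-0.5, -0.7, 0.2]
opening: 0.0726
grip_force: 0.0
t 15.25 pos [0.6327 0.0074 0.121 ] f [-0.5 -0.7  0.2] open 0.0726 q6 -1.67
turn [-0.001  0.004 -0.003] shift [0.003 0.    0.34 ]
```

```bash
python3 -m pendant '[0,0,0,0.003,0,0.15,0.85, 0,0,0,0.003,0,0.28,0.85, 0,0,0,0.003,0,0.34,0.85, 0,0,0,0.003,0,0.34,0.85, 0,0,0,0.003,0,0.34,0.3, 0,0,0,0.003,0,0.34,0.3, 0,0,0,0.003,0,0.34,0.3, 0,0,0,0.003,0,0.34,0.3, 0,0,0,0.003,0,0.34,0.3, 0,0,0,0.003,0,0.34,0.3]' 30; python3 go.py 0.632 0.0075 0.1 90
```

```text
t: 16.5
tool_pos: [0.6332, 0.0084, 0.0205]
tool_rot: [0.0, 3.137, -0.001]
contact_force: [-0.1, -0.2, 6.3]
opening: 0.0437
grip_force: 31.0
t 16.5 pos [0.6332 0.0084 0.0205] f [-0.1 -0.2  6.3] open 0.0437 q6 -1.67
turn [-0.001  0.009 -0.   ] shift [ 0.003 -0.003 -0.265]
```

```bash
python3 -m pendant '[0,0,0,0,0,-0.03,0.3, 0,0,0,0,0,-0.12,0.3, 0,0,0,0,0,-0.27,0.3, 0,0,0,0,0,-0.42,0.3, 0,0,0,0,0,-0.55,0.3, 0,0,0,0,0,-0.6,0.3, 0,0,0,0,0,-0.6,0.3]' 30; python3 go.py 0.4375 0.291 0.2 90
python3 - <<'E'
from h import *
T=load("pics/top0.npy")
p,m=T.blob((165,285,190,315),lambda h,s,v:(v>55)&(v<100)&(s<40));print(len(p),p.mean(0),p.min(0),p.max(0),T.plane(p.mean(0),.041), T.plane([114.4,191.6],.041))
E
```

```text
t: 17.38
tool_pos: [0.6315, 0.0087, 0.1985]
tool_rot: [0.0, 3.14, -0.0]
contact_force: [-0.1, -0.4, -0.2]
opening: 0.0435
grip_force: 30.5
t 17.38 pos [0.6315 0.0087 0.1985] f [-0.1 -0.4 -0.2] open 0.0435 q6 -1.67
turn [-0.     0.003 -0.   ] shift [ 0.647  0.941 -0.006]
87 [113.55172414 191.52873563] [109. 187.] [118. 196.] [[0.42960162 0.28066786 0.041     ]] [[0.42942212 0.27818384 0.041     ]]
```

```bash
python3 -m pendant '[0,0,-0.1,0.07,0.1,0,0.3, 0,0,-0.25,0.15,0.22,0,0.3, 0,0,-0.4,0.25,0.37,0,0.3, 0,0,-0.55,0.36,0.52,0,0.3, 0,0,-0.7,0.46,0.67,0,0.3, 0,0,-0.85,0.55,0.8,0,0.3, 0,0,-0.95,0.62,0.89,0,0.3, 0,0,-0.98,0.647,0.92,0,0.3, 0,0,-0.98,0.65,0.925,0,0.3, 0,0,-0.98,0.65,0.925,0,0.3, 0,0,-0.98,0.65,0.925,0,0.3]' 30; python3 go.py 0.434 0.286 0.125 119; python3 snap.py 5 60 130 160 230 240 70 350 180
```

```text
t: 18.75
tool_pos: [0.4368, 0.2855, 0.1976]
tool_rot: [0.794, -3.039, 0.0]
contact_force: [0.1, 0.4, -0.6]
opening: 0.0436
grip_force: 30.5
t 18.75 pos [0.4368 0.2855 0.1976] f [ 0.1  0.4 -0.6] open 0.0436 q6 -1.65
turn [-0.   -0.    0.01] shift [0.007 0.006 0.242]
```

View pics/near5.png

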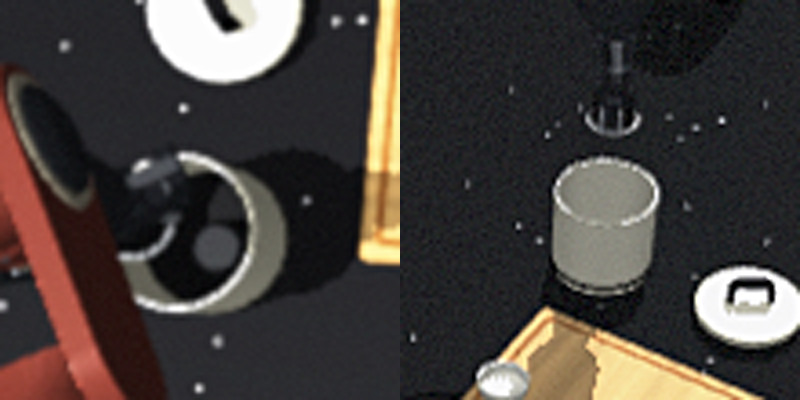

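The capsule hangs rim down and level over the mouth (scene crop (612,120)). The stored one shows at top crop (215,245). Lower it in.

```bash
python3 -m pendant '[0,0,0,0.007,0.006,0.1,0.3, 0,0,0,0.007,0.006,0.2,0.3, 0,0,0,0.007,0.006,0.28,0.3, 0,0,0,0.007,0.006,0.34,0.3, 0,0,0,0.007,0.006,0.39,0.3, 0,0,0,0.007,0.006,0.43,0.3, 0,0,0,0.007,0.006,0.46,0.3, 0,0,0,0.007,0.006,0.46,0.3]' 30; python3 go.py 0.434 0.286 0.05 119
```

```text
t: 19.85
tool_pos: [0.4331, 0.2866, 0.0591]
tool_rot: [0.797, -3.038, 0.0]
contact_force: [0.4, 0.7, -0.6]
opening: 0.0437
grip_force: 30.5
t 19.85 pos [0.4331 0.2866 0.0591] f [ 0.4  0.7 -0.6] open 0.0437 q6 -1.64
turn [ 0.    -0.002  0.013] shift [-0.002 -0.003  0.03 ]
```

```bash
python3 -m pendant '[0,0,0,-0.002,-0.003,0.015,0.3, 0,0,0,-0.002,-0.003,0.03,0.3, 0,0,0,-0.002,-0.003,0.038,0.3, 0,0,0,-0.002,-0.003,0.038,0.3, 0,0,0,-0.002,-0.003,0.038,0.3]' 30; python3 go.py 0.434 0.286 0.047 119
```

```text
t: 20.48
tool_pos: [0.438, 0.288, 0.0525]
tool_rot: [-0.796, 3.03, 0.002]
contact_force: [0.6, 0.9, 11.0]
opening: 0.0436
grip_force: 31.2
t 20.48 pos [0.438  0.288  0.0525] f [ 0.6  0.9 11. ] open 0.0436 q6 -1.64
turn [-0.002  0.017  0.014] shift [0.015 0.001 0.018]
```

```bash
python3 -m pendant '[0,0,0,0,0,-0.012,0.3, 0,0,0,0,0,-0.012,0.3, 0,0,0,0,0,-0.012,0.3]' 30; python3 go.py 0.434 0.286 0.047 119
python3 - <<'E'
from station import optics
from h import *
np.set_printoptions(precision=4,suppress=True)
S=View(optics.get_image("scene"))
d=S.d["depth"]
p,m=S.blob((436,174,492,212),lambda h,s,v:v>140)
print(len(p),p.min(0)*1.5625,p.max(0)*1.5625)
S0=load("pics/scene0.npy");p,m=S0.blob((436,174,492,212),lambda h,s,v:v>140);print(len(p),p.min(0)*1.5625,p.max(0)*1.5625)
E
```

```text
t: 20.85
tool_pos: [0.4353, 0.2867, 0.053]
tool_rot: [-0.797, 3.037, 0.0]
contact_force: [0.2, 1.3, 6.7]
opening: 0.0436
grip_force: 31.7
t 20.85 pos [0.4353 0.2867 0.053 ] f [0.2 1.3 6.7] open 0.0436 q6 -1.64
turn [-0.001  0.004  0.013] shift [0.005 0.    0.02 ]
128 [440.625 178.125] [484.375  210.9375]
129 [440.625  179.6875] [484.375  210.9375]
```

```bash
python3 -m pendant '[0,0,0,0,0,-0.005,0.53, 0,0,0,0,0,-0.005,0.56, 0,0,0,0,0,-0.005,0.58, 0,0,0,0,0,-0.005,0.58, 0,0,0,0,0,-0.005,0.58]' 30; python3 go.py 0.434 0.286 0.2 119
```

```text
t: 21.52
tool_pos: [0.4342, 0.2863, 0.0533]
tool_rot: [0.797, -3.038, -0.0]
contact_force: [-0.6, 3.5, 1.3]
opening: 0.0493
grip_force: 1.8
t 21.52 pos [0.4342 0.2863 0.0533] f [-0.6  3.5  1.3] open 0.0493 q6 -1.64
turn [ 0.    -0.001  0.013] shift [ 0.001 -0.001 -0.489]
```

```bash
python3 -m pendant '[0,0,0,0,0,-0.01,0.56, 0,0,0,0,0,-0.03,0.56, 0,0,0,0,0,-0.07,0.56, 0,0,0,0,0,-0.11,0.56]' 30; python3 go.py 0.434 0.286 0.22 119
```

```text
t: 22.02
tool_pos: [0.4346, 0.2863, 0.0875]
tool_rot: [-0.797, 3.038, -0.0]
contact_force: [0.1, -0.0, 0.2]
opening: 0.0482
grip_force: 0.0
t 22.02 pos [0.4346 0.2863 0.0875] f [ 0.1 -0.   0.2] open 0.0482 q6 -1.64
turn [-0.     0.001  0.013] shift [ 0.002  0.    -0.442]
```

```bash
python3 -m pendant '[0,0,0,0,0,-0.2,0.56, 0,0,0,0,0,-0.4,0.56, 0,0,0,0,0,-0.44,0.5, 0,0,0,-0.2,-0.1,-0.44,0.45, 0,0,0,-0.35,-0.17,-0.44,0.45, 0,0,0,-0.5,-0.28,-0.44,0.45, 0,0,0,-0.5,-0.28,-0.44,0.45,0,0,0,-0.5,-0.28,-0.44,0.45, 0,0,0,-0.5,-0.28,-0.44,0.45]' 40; python3 go.py 0.612 0.285 0.1 119
cat > can.py <<'E'
import sys
from station import optics
from h import *
np.set_printoptions(precision=1,suppress=True,linewidth=200)
T=View(optics.get_image("top")); np.save(sys.argv[1],T.d,allow_pickle=True); d=T.d["depth"]
v,u=np.mgrid[166:212:3,82:132:3]; z=d[v,u]
X=(np.stack([(u-T.K[0,2])/T.K[0,0]*z,(v-T.K[1,2])/T.K[1,1]*z,z],-1)-T.t)@T.R
print((X[...,2]*1000).round().astype(int))
E
python3 can.py pics/top6.npy
```

```text
t: 23.15
tool_pos: [0.6053, 0.287, 0.2187]
tool_rot: [0.798, -3.038, -0.0]
contact_force: [0.1, -0.4, 0.4]
opening: 0.0383
grip_force: 0.0
t 23.15 pos [0.6053 0.287  0.2187] f [ 0.1 -0.4  0.4] open 0.0383 q6 -1.75
turn [0.    0.    0.015] shift [-0.016 -0.017  0.396]
[[ 546  538  527    0    2    0    0    4    0    0    4   -2    3    2   -2   -5   -1]
 [ 549  546  531    2    0    5  101  105  104   97    4 1374    6   -3    1    1   -1]
 [ 555  548  535  517  102   86   70   59   39   33   20   97   15   -1   -1    2    2]
 [ 553  552  539  526   81   61   41   13   11   14   14   10   98   65   13    4    3]
 [ 560  553  546  536   57   38   21   16   16   17   15   14   13   91   59   20    4]
 [ 563  558  550  540   42   19   12   12   17   41   43   16   14  100   75   39    1]
 [ 569  559  556  543  526   11   10   71   76   74   79   50   14   12   93   55   18]
 [ 571  566  559  550  538   10   16   80   77   81   80   66   44   19   91   53   23]
 [ 572  569  566  552  542   13   10   78   79   80   78   69   45   31   84   58   27]
 [ 575  572  568  556  548 1374   17   79   81   80   75   62   43   32   82   54   18]
 [ 578  574  570  562  552  534   14   12   65   64   55   44   42   98   72   41   11]
 [ 584  576  571  567  556  540   19   12   14   12   12   32   16   85   54   26    0]
 [ 581  579  575  571  561  550   16   14   14   19   12   17   88   62   31    1   -2]
 [ 584  582  577  573  566  553   57   29   14   11   98   81   53   32    0    2    0]
 [ 589  583  582  574  568  559    3   -2   -1   10   16   15    3   -6    5    2   -5]
 [ 590  589  584  581  570  564  548   -2    4    3   -2   -1   -3    0    5   -4   -3]]
```

The capsule stands level on the stored one: its flat top reads 79 mm, as 4+37+37 predicts, below the lid plug's 88 mm. Now the lid.

```bash
python3 -m pendant '[0,0,0,-0.016,-0.017,0.15,0.45, 0,0,0,-0.016,-0.017,0.35,0.45, 0,0,0,-0.016,-0.017,0.5,0.45, 0,0,0,-0.016,-0.017,0.58,0.45, 0,0,0,-0.016,-0.017,0.614,0.45, 0,0,0,-0.016,-0.017,0.614,0.45, 0,0,0,-0.016,-0.017,0.614,0.45]' 40; python3 go.py 0.612 0.285 0.034 119
```

```text
t: 24.08
tool_pos: [0.6142, 0.2852, 0.0364]
tool_rot: [-0.796, 3.036, 0.0]
contact_force: [0.2, 0.4, -0.3]
opening: 0.0384
grip_force: 0.0
t 24.07 pos [0.6142 0.2852 0.0364] f [ 0.2  0.4 -0.3] open 0.0384 q6 -1.76
turn [-0.001  0.006  0.013] shift [0.007 0.003 0.008]
```

```bash
python3 -m pendant '[0,0,0,0,0,0,0.3, 0,0,0,0,0,0,0.1, 0,0,0,0,0,0,0, 0,0,0,0,0,0,0, 0,0,0,0,0,0,0, 0,0,0,0,0,0,0, 0,0,0,0,0,0,0]' 60; python3 go.py 0.612 0.285 0.034 119
```

```text
t: 24.95
tool_pos: [0.6139, 0.2849, 0.0356]
tool_rot: [-0.796, 3.037, 0.0]
contact_force: [-0.6, -0.1, 5.9]
opening: 0.012
grip_force: 59.1
t 24.95 pos [0.6139 0.2849 0.0356] f [-0.6 -0.1  5.9] open 0.012 q6 -1.76
turn [-0.001  0.004  0.013] shift [0.005 0.003 0.005]
```

```bash
python3 -m pendant '[0,0,0,0,0,-0.03,0, 0,0,0,0,0,-0.1,0, 0,0,0,0,0,-0.22,0, 0,0,0,0,0,-0.37,0, 0,0,0,0,0,-0.5,0, 0,0,0,0,0,-0.58,0, 0,0,0,0,0,-0.6,0, 0,0,0,0,0,-0.6,0]' 60; python3 go.py 0.439 0.290 0.2 119
```

```text
t: 25.95
tool_pos: [0.6128, 0.2846, 0.2142]
tool_rot: [0.797, -3.039, 0.0]
contact_force: [-0.5, 0.1, -2.0]
opening: 0.0124
grip_force: 58.7
t 25.95 pos [0.6128 0.2846 0.2142] f [-0.5  0.1 -2. ] open 0.0124 q6 -1.76
turn [-0.    -0.     0.013] shift [0.496 0.3   0.047]
```

```bash
python3 -m pendant '[0,0,0,0.06,0.04,0,0, 0,0,0,0.14,0.09,0,0, 0,0,0,0.24,0.15,0,0, 0,0,0,0.35,0.21,0,0, 0,0,0,0.44,0.27,0.01,0, 0,0,0,0.48,0.29,0.02,0, 0,0,0,0.496,0.3,0.03,0, 0,0,0,0.496,0.3,0.03,0, 0,0,0,0.496,0.3,0.03,0, 0,0,0,0.496,0.3,0.03,0]' 60; python3 go.py 0.439 0.290 0.13 119
python3 snap.py 7 60 130 160 230 250 60 350 160
python3 - <<'E'
from h import *
np.set_printoptions(precision=4,suppress=True)
S=load("pics/scene7.npy");S0=load("pics/scene0.npy");T=load("pics/top7.npy")
for V,roi,n in((S0,(436,174,492,212),"can before"),(S,(430,130,500,230),"all"),(S0,(495,215,555,262),"lid before")):
    for th in(140,180):
        p,m=V.blob(roi,lambda h,s,v:v>th); el=cv2.fitEllipse(cv2.convexHull(p.astype(np.float32)));print(n,th,len(p),np.array(el[0])*1.5625,np.array(el[1])*1.5625,el[2])
E
```

```text
t: 27.2
tool_pos: [0.4399, 0.29, 0.2054]
tool_rot: [-0.796, 3.039, -0.0]
contact_force: [-0.2, 0.1, -1.8]
opening: 0.0123
grip_force: 58.6
t 27.2 pos [0.4399 0.29   0.2054] f [-0.2  0.1 -1.8] open 0.0123 q6 -1.64
turn [-0.     0.001  0.012] shift [0.003 0.002 0.251]
can before 140 129 [462.406  193.4565] [35.701 43.534] 87.09212493896484
can before 180 25 [472.2614 193.9757] [20.5389 26.6901] 64.65283203125
all 140 710 [463.6475 185.6919] [51.5312 91.1367] 5.76210355758667
all 180 362 [466.2    161.9187] [29.0491 47.6524] 93.6282958984375
lid before 140 443 [524.2454 239.8012] [32.5391 46.9366] 97.46752166748047
lid before 180 417 [524.4067 239.722 ] [31.7475 46.3993] 97.97676086425781
```

View pics/near7.png

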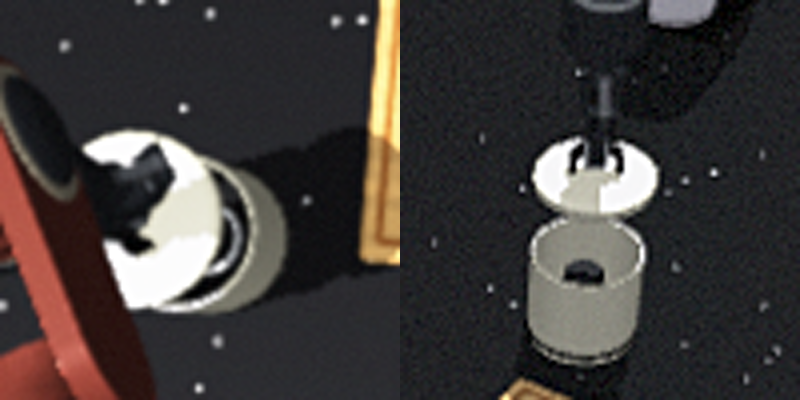

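The lid hangs level above the canister (scene crop (596,177) over (587,255)), and the stacked capsule is visible inside. Last, a numerical comparison of the two ellipse centres in both views.

```bash
python3 - <<'E'
from h import *
np.set_printoptions(precision=4,suppress=True)
S=load("pics/scene7.npy");T=load("pics/top7.npy");S0=load("pics/scene0.npy");T0=load("pics/top0.npy")
def circ(pts):  # algebraic circle fit
    A=np.c_[pts*2,np.ones(len(pts))];s=np.linalg.lstsq(A,(pts**2).sum(1),rcond=None)[0];return s[:2],np.sqrt(s[2]+s[:2]@s[:2])
def rim(V,roi,th,z,n,keep=None):
    p,m=V.blob(roi,lambda h,s,v:v>th);h=cv2.convexHull(p.astype(np.float32)).reshape(-1,2)
    if keep is not None:h=h[keep(h*1.5625)]
    c=V.plane(h,z)[:,:2]
    for _ in range(3):
        q,r=circ(c);e=abs(np.linalg.norm(c-q,axis=1)-r);c=c[e<max(.003,1.5*np.median(e))]
    print(n,th,q,"r",round(r,4),len(c))
for th in(140,160): rim(S0,(436,174,492,211),th,.1,"can S0"); rim(T0,(128,258,196,330),th,.1,"can T0")
for th in(150,180): rim(S,(440,140,495,190),th,.19,"lid S now"); rim(S0,(495,215,555,262),th,.02,"lid S0");rim(T0,(145,170,218,240),th,.02,"lid T0")
rim(T,(120,200,205,330),200,.19,"lid T now",lambda h:h[:,0]>140)
E
```

```text
can S0 140 [0.4395 0.2887] r 0.0548 7
can T0 140 [0.4372 0.2906] r 0.0559 25
can S0 160 [0.4415 0.287 ] r 0.0541 16
can T0 160 [0.4373 0.2908] r 0.0556 28
lid S now 150 [0.4423 0.2894] r 0.0585 15
lid S0 150 [0.6152 0.2855] r 0.0579 17
lid T0 150 [0.6132 0.2871] r 0.0578 24
lid S now 180 [0.4422 0.289 ] r 0.0568 19
lid S0 180 [0.6154 0.2859] r 0.0573 19
lid T0 180 [0.613  0.2874] r 0.0573 26
lid T now 200 [0.4397 0.2918] r 0.0569 13
```

Both views agree: shift about (-2, -1) mm. Lower.

```bash
python3 go.py 0.4377 0.289 0.14 119; python3 -m pendant '[0,0,0,0.008,0,0.05,0, 0,0,0,0.008,0,0.11,0, 0,0,0,0.008,0,0.16,0, 0,0,0,0.008,0,0.2,0, 0,0,0,0.008,0,0.215,0, 0,0,0,0.008,0,0.215,0, 0,0,0,0.008,0,0.215,0]' 60; python3 go.py 0.4377 0.289 0.1236 119
```

```text
t 27.3 pos [0.4396 0.29   0.2053] f [ 0.2  0.  -1.7] open 0.0122 q6 -1.64
turn [-0.     0.     0.012] shift [0.007 0.    0.218]
t: 28.18
tool_pos: [0.4376, 0.2891, 0.1415]
tool_rot: [-0.797, 3.037, 0.0]
contact_force: [0.7, 0.8, -1.1]
opening: 0.0122
grip_force: 58.6
t 28.18 pos [0.4376 0.2891 0.1415] f [ 0.7  0.8 -1.1] open 0.0122 q6 -1.64
turn [-0.     0.003  0.013] shift [-0.   -0.    0.06]
```

```bash
python3 -m pendant '[0,0,0,0,0,0.01,0, 0,0,0,0,0,0.02,0, 0,0,0,0,0,0.03,0, 0,0,0,0,0,0.038,0, 0,0,0,0,0,0.044,0, 0,0,0,0,0,0.05,0, 0,0,0,0,0,0.05,0]' 60; python3 go.py 0.4377 0.289 0.1236 119
```

```text
t: 29.05
tool_pos: [0.437, 0.2888, 0.1255]
tool_rot: [0.797, -3.039, 0.0]
contact_force: [-0.9, 0.4, -1.9]
opening: 0.0125
grip_force: 58.6
t 29.05 pos [0.437  0.2888 0.1255] f [-0.9  0.4 -1.9] open 0.0125 q6 -1.64
turn [ 0.    -0.001  0.013] shift [-0.002 -0.001  0.006]
```

```bash
python3 -m pendant '[0,0,0,0,0,0.004,0, 0,0,0,0,0,0.007,0, 0,0,0,0,0,0.01,0, 0,0,0,0,0,0.01,0]' 60; python3 go.py 0.4377 0.289 0.1236 119
```

```text
t: 29.55
tool_pos: [0.4373, 0.289, 0.1236]
tool_rot: [-0.797, 3.038, 0.0]
contact_force: [-3.6, -1.7, 4.5]
opening: 0.0124
grip_force: 59.3
t 29.55 pos [0.4373 0.289  0.1236] f [-3.6 -1.7  4.5] open 0.0124 q6 -1.64
turn [-0.     0.001  0.013] shift [-0.001 -0.001  0.   ]
```

Contact comes exactly at the expected height. Press very slightly, release, and retreat.

```bash
python3 -m pendant '[0,0,0,0,0,0.003,0, 0,0,0,0,0,0.003,0, 0,0,0,0,0,0.001,0.08, 0,0,0,0,0,0,0.2, 0,0,0,0,0,0,0.35, 0,0,0,0,0,0,0.35, 0,0,0,0,0,-0.03,0.35, 0,0,0,0,0,-0.1,0.35, 0,0,0,0,0,-0.3,0.35, 0,0,0,-0.2,0,-0.4,0.35, 0,0,0,-0.3,0,-0.4,0.35, 0,0,0,-0.4,-0.1,-0.4,0.35]' 20
python3 -m pendant '[0,0,0,-0.2,-0.8,0,0.35, 0,0,0,-0.2,-0.8,0,0.35, 0,0,0,-0.2,-0.8,0,0.35, 0,0,0,-0.2,-0.8,0,0.35, 0,0,0,-0.2,-0.8,0,0.35, 0,0,0,-0.2,-0.8,0,0.35, 0,0,0,-0.2,-0.8,0,0.35]'
cat > fin.py <<'E'
from station import optics
from h import *
np.set_printoptions(precision=4,suppress=True,linewidth=200)
V={n:View(optics.get_image(n)) for n in("top","scene")}
for n,V in V.items():
    np.save(f"pics/{n}9.npy",V.d,allow_pickle=True); d=V.d["depth"]
    v,u=np.mgrid[0:384,0:512]; z=d; X=(np.stack([(u-V.K[0,2])/V.K[0,0]*z,(v-V.K[1,2])/V.K[1,1]*z,z],-1)-V.t)@V.R
    w=(np.hypot(X[...,0]-.438,X[...,1]-.290)<.053)&(X[...,2]>.09)&(V.hsv[...,2]>180)&(z>0); P=X[w]
    if len(P)<20: print(n,"hidden",len(P)); continue
    c=P[(P[:,2]>.1)&(P[:,2]<.125)]; a=np.linalg.lstsq(np.c_[c[:,:2]-c[:,:2].mean(0),np.ones(len(c))],c[:,2],rcond=None)[0]
    print(n,len(P),"lid top plane: slopes",a[:2],"height",a[2],"centre",c.mean(0))
    if n=="top":
        for k,(x,y) in dict(egg0=(.474,.0151),).items():
            w=(np.hypot(X[...,0]-x,X[...,1]-y)<.05)&(X[...,2]>.05);print(k,w.sum(),X[w].mean(0) if w.any() else 0)
E
python3 fin.py; python3 go.py 0.4377 0.289 0.3 119
```

```text
t: 31.05
tool_pos: [0.5574, 0.3234, 0.2445]
tool_rot: [-0.801, 3.035, 0.001]
contact_force: [-0.3, 0.1, -0.2]
opening: 0.0297
grip_force: 0.0
t: 31.92
tool_pos: [0.7257, 0.1434, 0.2432]
tool_rot: [-0.799, 3.038, 0.0]
contact_force: [-0.3, 0.6, 0.4]
opening: 0.0295
grip_force: 0.0
top 80 lid top plane: slopes [-0.0133 -0.0915] height 0.11351114796971672 centre [0.4381 0.335  0.1135]
egg0 241 [0.4641 0.0163 0.0641]
scene 297 lid top plane: slopes [0.0133 0.006 ] height 0.11296244542510343 centre [0.4407 0.2801 0.113 ]
t 32.02 pos [0.7257 0.1434 0.2432] f [ 0.1 -0.4  0.7] open 0.0298 q6 -1.99
turn [-0.     0.001  0.017] shift [ 0.597  0.895 -0.19 ]
```

```bash
python3 -m pendant '[0,0,0,0.1,-0.9,-0.1,0.35, 0,0,0,0.1,-0.9,-0.1,0.35, 0,0,0,0.1,-0.9,-0.1,0.35, 0,0,0,0.1,-0.9,-0.1,0.35, 0,0,0,0.1,-0.9,-0.1,0.35, 0,0,0,0.1,-0.9,-0.1,0.35, 0,0,0,0.1,-0.9,-0.1,0.35]'; python3 fin.py; python3 - <<'E'
from h import *
T,T0=load("pics/top9.npy"),load("pics/top0.npy")
for V in(T0,T):
    p,m=V.blob((300,262,340,302),lambda h,s,v:(v>150)&(s<50));print("egg px",len(p),p.mean(0)*1.5625)
for n,r in(("tspoon",(466,215,497,305)),("spoon",(497,215,520,310)),("fork",(508,225,540,322)),("tfork",(540,225,572,325))):
    p,m=T.blob(r,lambda h,s,v:(s<70)&(v>80));e,c=ends(p);print(n,len(p),T.plane(c,.012)[0],np.linalg.norm(np.subtract(*T.plane(e,.012))))
E
```

```text
t: 32.9
tool_pos: [0.8325, -0.106, 0.2727]
tool_rot: [0.8, -3.038, -0.001]
contact_force: [0.2, 0.4, -1.0]
opening: 0.0299
grip_force: 0.0
top 1039 lid top plane: slopes [-0.0064 -0.0008] height 0.11385782363220077 centre [0.4376 0.2883 0.1139]
egg0 1375 [ 0.4694 -0.0041  0.6142]
scene 299 lid top plane: slopes [ 0.0029 -0.0119] height 0.11284241288027672 centre [0.4421 0.2816 0.1128]
egg px 269 [317.94261152 280.99442379]Traceback (most recent call last):
  File "<stdin>", line 4, in <module>
  File "h.py", line 17, in blob
    k=1+np.argmax(st[1:,4]); return np.argwhere(l==k)[:,::-1].astype(float),(l==k).astype(np.uint8)
        ~~~~~~~~~^^^^^^^^^^
    return _wrapfunc(a, 'argmax', axis=axis, out=out, **kwds)
    return bound(*args, **kwds)
ValueError: attempt to get argmax of an empty sequence
```

```bash
python3 - <<'E'
from h import *
for n in("scene0","scene9"):
    V=load(f"pics/{n}.npy");p,m=V.blob((400,255,440,300),lambda h,s,v:(v>110)&(s<45));print("egg",n,len(p),p.mean(0)*1.5625,p.min(0)*1.5625,p.max(0)*1.5625)
from station import ctrl; print(ctrl.finish_job())
E
```

```text
egg scene0 206 [418.4845267  277.99605583] [407.8125 264.0625] [429.6875 293.75  ]
egg scene9 210 [418.53422619 278.01339286] [407.8125 264.0625] [429.6875 293.75  ]
the job is handed in; nothing more can be done
None
```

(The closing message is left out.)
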